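# Snap the cover cap onto the fan clamp's stud

### The arm

A 6-joint arm with a two-finger parallel gripper is mounted at the origin on the work surface. World frame = base frame: x ahead of the robot, y to its left, z up, the work surface at z = 0. Lengths are in m, angles in rad, forces in N, time in s.
With the tool pointing down it reaches from about 0.375 to 0.9 m from the base axis. Payload 3.1 kg.
Tool frame: the origin (TCP) lies at the centre of the arm's flange, where the gripper is bolted on; the fingertips stand 182 mm ahead of it and the grasp point (between the pads) lies 164 mm ahead of it; z points along the fingers, y is the line along which they close (so a half turn about z gives the same grasp; the last joint's range is limited). The gripper opens to 87 mm and grips with 3 to 60 N. Pads are 19 mm wide; open, the fingers measure 117 mm over their backs; the gripper's body (75 mm by 190 mm) begins 51 mm behind the grasp point.
Start: joints at [0.923, 0.527, 1.433, -0, 1.181, -0.178], TCP at [0.282, 0.558, 0.405] pointing down, gripper open.
Joint ranges: [-3.08, 3.08], [-0.75, 2.2], [0.22, 2.44], [-1.43, 4.57], [0, 2.65], [-2.85, 2.85]. Speed limits (rad/s): [2.79, 2.79, 3.14, 3.14, 3.14, 3.14].

### API

Orientations are given as a unit quaternion [x, y, z, w].
In Python, from rig import * gives the robot as it stands.
- The arm moves only by the tool move_arm, never from a script. Its argument "commands" is a list that holds one entry, the list of rows, each a list of 6 numbers: the shift along the tool's x, y, z in units of 40 mm (1.0 is 40 mm), then the turn, a rotation vector about the tool's x, y, z in rad. A call has 1 to 12 rows; each row is the pose to reach, as a shift and turn from the pose commanded when the call began, along the tool's axes at that moment; what a row does not reach only later rows make up. A row lasts 1/8 s, in which the tool goes at most 62.5 mm and 10.7 degrees, less where a joint would pass 70% of its speed; a pose out of reach is approached as far as the arm can. A call with a gripper value outside its range is refused whole. "claw" is the closure, from -1 (fully open) to 1 (shut), so that 0 is half open, set as the call begins (left out, the last holds). The fingers move at their own pace and stop on an object; "squeeze" is the grip in N (left out, the last holds). Time passes only in rows, so rows that repeat a pose let the fingers close. It gives the time, the measured TCP pose, the force, the opening and the grip force at its end, in the units of the state.
- get_obs(): the state, without advancing time (a new reading comes with each control period).
- camera(name): name is "side" or "top"; returns a dict with "pixels" (400x640x3 uint8, blue, green, red), "range_z" (400x640 float32, m along the optical axis (not along the pixel's ray), 0 where there is no reading), "camera_matrix" (3x3 intrinsics, pixels), "extrinsics" (4x4, takes a point from world to camera coordinates). Camera axes: x right, y up, looking along -z (the intrinsics and any distortion apply to the point x, -y, -z); pixel columns grow to the right and rows downward; lengths in m; the calibration is good to about 2 mm. A picture is of the moment at which its call begins.
- hand_in(): hands the job in; it is judged then, once.
The state is a dict: "time": time; "q": joint angles; "joint_velocities": joint speeds; "joint_torque": joint torques, N m; "position": TCP position; "tool_rot": TCP orientation; "ft_force": force on the tool from outside, world axes, zero at the start; "moment": the same for the moment, N m; "grip_width": finger opening in m; "grip_force": force on a finger pad.
Only numpy, scipy, OpenCV 4.12 (cv2) and the standard library are available. Lean on these libraries where they do the work, as an engineer would, in place of code of your own. Each camera call takes 0.05 s, during which the arm holds its last target. There are 200 camera calls.

### The job

The screw stud on the patio fan's clamp is bare: pick up the loose round cap from the table, set it open side down over the stud and press it straight down through the click until it is fully home, leaving the mug, tongs, dish and planter alone. Keep pressing firmly (about 10 N) after the click, and finish while still holding the cap pressed down: do not back away.

Things in the scene. Friction and masses are not known exactly. Their poses are not given: they have to be found in the camera images.
- cap_mid (a point): Centre (half-way up) of the loose snap cap: a plain black plastic round cap with a ribbed side, 42 mm across, 36 mm high, 30 g, standing on the table, closed flat top up, open side down. z points up out of the top; underside 18 mm below this point, top 18 mm above. It may be gripped by its side, and pressed by its side or on its top.
- seat (a point): Centre of the seat, the flat top of the 32 mm wide steel collar round the foot of the stud, 30 mm above the table, fixed; a hard stop. The stud rises from here, z up. Fully home, the cap's underside lies on the seat and the cap's centre is 18 mm above this point. The clamp's black jaw around it (60 mm wide, 14 mm thick) lies flat on the table.
- stud_tip (a point): Top end of the upright steel stud, on its axis, 26 mm above the seat (56 mm above the table); the stud is 17 mm thick, its tip coned to 8 mm. Three small sprung balls stick out of it 8.3 mm above the seat: the cap's lip meets them when its underside is about 12 mm above the seat and needs about 8 to 16 N to pass; then the force drops (the click) and the cap is free to reach the seat.
- planter: Empty aluminium plant pot, 120 mm across, 110 mm high, loose; origin at the centre of its underside. Bystander.
- mug: Grey ceramic mug, 80 mm across, 90 mm high, handle at its +y side, loose; origin at the centre of its underside. Bystander.
- dish: Shallow glass dish, 130 mm across, 30 mm high, loose; origin at the centre of its underside. Bystander.
- tongs: Stainless steel tongs lying flat along their own x axis, 200 mm long, 50 mm wide, 14 mm high, loose; origin near their middle on the table. Bystander.
- clamp: The fixed black fan clamp on the table's left edge; origin on the stud's axis at table level, 30 mm below the seat; z up, +y outward over the edge. The fan head, 156 mm across (112 to 268 mm above the table), stands on its outer side, its near face 135 mm in +y from the stud.
- cap: The same cap; origin at the centre of its underside, z up out of its closed top. Inside it has a lip at the very bottom, 4 mm high, with a 20.8 mm bore; above that a 28 mm bore up to 30 mm from the underside.
Not all that is in view belongs to the job. Of the things that look like the cap, the smallest one is meant.

How it is judged:
By the outcome, as a careful person would: the job done as asked, in the order asked, and still so for the second after the job is handed in, while the arm keeps its last pose, push and grip.
It also fails if it takes over 38 s, if anything falls off the work surface, if the arm or the gripper's body presses on something with over 40 N, if the wrist force passes 120 N, or if a joint passes its speed limit or range.

## Working session

There is one attempt and no reset: what is moved stays moved. The work goes in short steps, Python scripts to look and compute and a tool call to move; the robot and the scene stay as the last step left them, time stands still between calls to the robot, and variables do not carry over. Pictures are saved under pics/ and viewed, at most 10 in all, crops included, and the job is handed in when it is done.

Besides the shell and the picture viewer there is one more tool, called after "Call:" as name([rows], argument=value, ...), one row to a line, values as JSON. move_arm: Moves the arm, as the interface text tells. Its arguments: {"type":"object","properties":{"commands":{"type":"array","items":{"type":"array","items":{"type":"array","items":{"type":"number"}}}},"claw":{"type":"number"},"squeeze":{"type":"number"}},"required":["commands"]}

```bash
mkdir -p pics; cat > h.py <<'E'
from rig import *
import numpy as np, cv2
def world(c,u,v,rz=None,z=None):
    K=c["camera_matrix"];E=np.array(c["extrinsics"]);R,t=E[:3,:3],E[:3,3]
    d=np.array([(u-K[0][2])/K[0][0],-(v-K[1][2])/K[1][1],-1.0])
    o=-R.T@t; w=R.T@d
    s=rz if rz is not None else (z-o[2])/w[2]
    return o+s*w
E
python3 - <<'E'
from h import *
for n in("top","side"):
    c=camera(n); cv2.imwrite(f"pics/{n}0.png",c["pixels"]); np.savez(f"{n}0.npz",**{k:v for k,v in c.items()})
    E=np.array(c["extrinsics"]);print(n,c.keys(),np.array(c["camera_matrix"]).round(1).tolist(),(-E[:3,:3].T@E[:3,3]).round(3))
o=get_obs();print(o)
E
```

```text
top dict_keys(['pixels', 'range_z', 'camera_matrix', 'extrinsics']) [[370.3, 0.0, 316.0], [0.0, 370.3, 197.1], [0.0, 0.0, 1.0]] [ 0.512 -0.006  0.845]
side dict_keys(['pixels', 'range_z', 'camera_matrix', 'extrinsics']) [[374.3, 0.0, 325.6], [0.0, 374.3, 196.5], [0.0, 0.0, 1.0]] [0.315 0.487 0.571]
{'time': 0.1, 'q': array([ 9.23504472e-01,  5.28377815e-01,  1.43381397e+00, -3.87843028e-05,
        1.18136363e+00, -1.78507281e-01]), 'joint_velocities': array([-0.00183167, -0.00195363, -0.00451207, -0.00168393, -0.00048969,
       -0.00135337]), 'joint_torque': array([-8.02753311e-04, -4.40992928e+01, -1.77148747e+01,  6.33848459e-02,
        5.34937601e-02, -5.37253459e-05]), 'position': array([0.28216241, 0.55732398, 0.40385363]), 'tool_rot': array([ 2.32244642e-01,  9.72656909e-01, -9.06100119e-04, -3.77368687e-04]), 'ft_force': array([-0.004663  , -0.20104246,  0.32519709]), 'moment': array([ 0.01679426, -0.049735  ,  0.00613655]), 'grip_force': 0.0, 'grip_width': 0.08703318632996151}
```

View pics/top0.png

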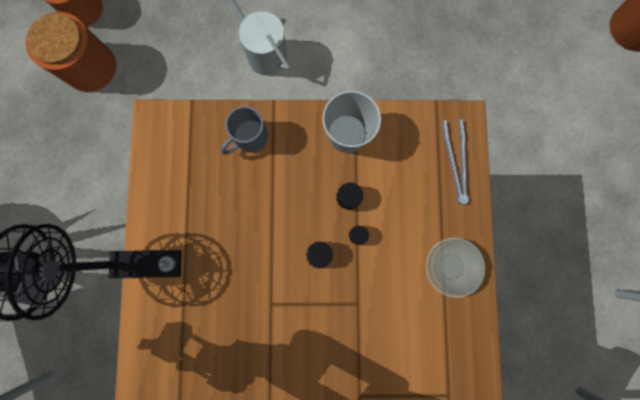

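View pics/side0.png

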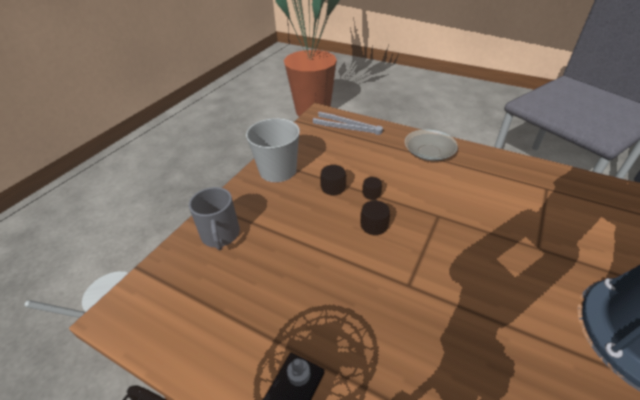

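The black caps in the top view are at (349,195), (320,255) and (359,235). The one at (359,235) is clearly the smallest, and in the side view it is at (372,187). The stud is at top (166,264) and side (298,370). Next I'll measure the caps and stud and take a close crop.

```bash
cat > m.py <<'E'
from h import *
def blobs(c,x0,x1,y0,y1):
    g=c["pixels"].max(2); m=np.zeros_like(g); m[y0:y1,x0:x1]=(g[y0:y1,x0:x1]<38)*255
    n,l,s,ce=cv2.connectedComponentsWithStats(m)
    return [(s[i],ce[i],l==i) for i in range(1,n) if s[i][4]>40]
E
python3 - <<'E'
from m import *
t=dict(np.load("top0.npz")); s=dict(np.load("side0.npz"))
for nm,c,r in(("top",t,(300,400,170,280)),("side",s,(310,400,160,245))):
    for st,ce,mk in blobs(c,*r):
        z=c["range_z"]; v,u=np.nonzero(mk&(z>0))
        P=np.array([world(c,a,b,rz=z[b,a]) for a,b in zip(u,v)])
        top=P[P[:,2]>np.percentile(P[:,2],90)-.004]
        print(nm,st,ce.round(1),"toph",top[:,2].mean().round(4),"mean",top.mean(0).round(4),"ext",np.ptp(top,axis=0).round(3), "mid",((top.max(0)+top.min(0))/2).round(4))
# stud
for nm,c,(a,b) in(("top",t,(166,264)),("side",s,(298,370))):
    z=c["range_z"]; vs,us=np.mgrid[b-30:min(b+30,400),a-30:a+30]
    P=np.array([world(c,u,v,rz=z[v,u]) for u,v in zip(us.ravel(),vs.ravel()) if z[v,u]>0])
    for lo,hi in((.05,.06),(.04,.05),(.025,.034),(.01,.018)):
        Q=P[(P[:,2]>lo)&(P[:,2]<hi)]
        if len(Q):print(nm,lo,len(Q),Q.mean(0).round(4),"mid",((Q.max(0)+Q.min(0))/2).round(4),np.ptp(Q,axis=0).round(3))
A=cv2.resize(t["pixels"][170:280,300:400],None,fx=4,fy=4); B=cv2.resize(t["pixels"][235:290,130:210],None,fx=5,fy=5)
B=cv2.copyMakeBorder(B,0,440-275,0,0,0); B=B[:,:390]
cv2.imwrite("pics/crop.png",np.hstack([A,B]))
E
```

```text
top [338 184  24  25 469] [349.6 196. ] toph 0.0475 mean [ 0.6123 -0.0884  0.0475] ext [0.051 0.05  0.006] mid [ 0.612  -0.0874  0.0482]
top [350 227  18  17 236] [358.7 234.8] toph 0.0347 mean [ 0.5269 -0.1081  0.0347] ext [0.035 0.035 0.005] mid [ 0.5267 -0.1082  0.035 ]
top [308 243  24  24 445] [319.8 254.5] toph 0.0477 mean [ 0.4851 -0.022   0.0477] ext [0.049 0.049 0.006] mid [ 0.4853 -0.0216  0.0485]
top 0.05 30 [0.4653 0.3105 0.0529] mid [0.4653 0.3101 0.0534] [0.01  0.013 0.006]
top 0.04 33 [0.4653 0.3065 0.0456] mid [0.4647 0.3088 0.045 ] [0.019 0.01  0.01 ]
top 0.025 92 [0.4656 0.3067 0.0287] mid [0.4652 0.31   0.0295] [0.03  0.031 0.008]
top 0.01 955 [0.4651 0.3383 0.0125] mid [0.4652 0.3351 0.014 ] [0.059 0.1   0.008]
side 0.05 84 [0.4634 0.3141 0.0535] mid [0.4634 0.3132 0.0534] [0.014 0.014 0.006]
side 0.04 80 [0.4608 0.3161 0.0448] mid [0.4646 0.3145 0.045 ] [0.02  0.019 0.01 ]
side 0.025 230 [0.4613 0.317  0.0296] mid [0.4642 0.3135 0.0297] [0.031 0.031 0.009]
side 0.01 1337 [0.4644 0.3244 0.0136] mid [0.4639 0.3243 0.014 ] [0.06  0.074 0.008]
```

View pics/crop.png

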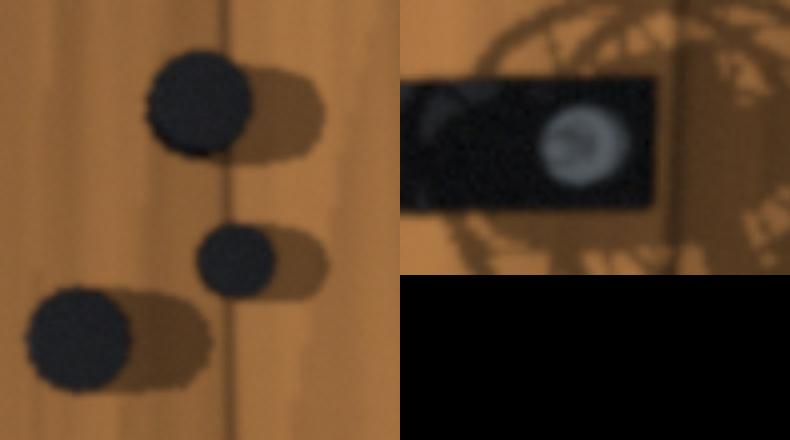

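The crop confirms it. The centre cap, at crop (236,262), is the small one, with its top at 35–36 mm. The other two are larger and 48 mm tall. The small cap is at about (0.527, -0.108) and the stud at about (0.4645, 0.312). I'll go over the cap at a safe height with the fingers closing along world y.

Call:
move_arm([
  [[-1.7,-3.35,0,0,0,0],[-1.7,-3.35,0,0,0,0],[-1.7,-3.35,0,0,0,0],[-12.98,-12.06,0,0,0,-0.471],[-12.98,-12.06,0,0,0,-0.471],[-12.98,-12.06,0,0,0,-0.471],[-12.98,-12.06,0,0,0,-0.471],[-12.98,-12.06,0,0,0,-0.471],[-12.98,-12.06,0,0,0,-0.471],[-12.98,-12.06,0,0,0,-0.471],[-12.98,-12.06,0,0,0,-0.471],[-12.98,-12.06,0,0,0,-0.471]],
], claw=-0.4, squeeze=40)

```text
time: 1.6
position: [0.5153, -0.0825, 0.4045]
tool_rot: [-0.001, 1.0, 0.0, -0.0]
ft_force: [0.8, 0.8, 0.1]
grip_width: 0.0611
grip_force: 0.0
```

Call:
move_arm([
  [[0,0,0,0,0,0],[0,0,0,0,0,0]],
])

```text
time: 1.85
position: [0.5143, -0.0804, 0.4041]
tool_rot: [-0.001, 1.0, 0.001, -0.001]
ft_force: [0.1, 0.9, -0.1]
grip_width: 0.061
grip_force: 0.0
```

```bash
python3 - <<'E'
from m import *
print(get_obs()["position"],get_obs()["tool_rot"])
c=camera("side");E=np.array(c["extrinsics"]);print((-E[:3,:3].T@E[:3,3]).round(3))
cv2.imwrite("pics/side1.png",c["pixels"])
z=c["range_z"]
v,u=np.mgrid[0:400,0:640]
s=dict(np.load("side0.npz"))
# cap top in the first side picture
z=s["range_z"]
P=np.array([world(s,a,b,rz=z[b,a]) for b in range(170,205) for a in range(355,392)])
Q=P[(P[:,2]>.031)&(P[:,2]<.042)];print(len(Q),Q.mean(0).round(4),((Q.max(0)+Q.min(0))/2).round(4),np.ptp(Q,axis=0).round(4))
t=dict(np.load("top0.npz"));z=t["range_z"]
P=np.array([world(t,a,b,rz=z[b,a]) for b in range(222,250) for a in range(344,375)])
Q=P[(P[:,2]>.03)&(P[:,2]<.042)];print(len(Q),Q.mean(0).round(4),((Q.max(0)+Q.min(0))/2).round(4),np.ptp(Q,axis=0).round(4))
# planter extent
P=np.array([world(t,a,b,rz=z[b,a]) for b in range(85,160) for a in range(315,390)]);Q=P[(P[:,2]>.1)&(P[:,2]<.12)];print("planter",Q.min(0),Q.max(0))
E
```

```text
[ 0.51428329 -0.08038149  0.40407286] [-6.17835289e-04  9.99998944e-01  6.58941792e-04 -1.13828522e-03]
[0.315 0.487 0.571]
200 [ 0.5252 -0.1049  0.0354] [ 0.5259 -0.1076  0.0345] [0.0412 0.0399 0.0068]
283 [ 0.5266 -0.1097  0.0344] [ 0.5268 -0.1105  0.0346] [0.0392 0.0398 0.0079]
planter [ 0.70520583 -0.14631604  0.10001677] [ 0.82364568 -0.02838626  0.11223347]
```

Call:
move_arm([
  [[-0.3,-0.69,1.0,0,0,0],[-0.3,-0.69,2.0,0,0,0],[-0.3,-0.69,3.0,0,0,0],[-0.3,-0.69,3.8,0,0,0],[-0.3,-0.69,3.8,0,0,0],[-0.3,-0.69,3.8,0,0,0]],
])

```text
time: 2.65
position: [0.5272, -0.1072, 0.2538]
tool_rot: [-0.002, 1.0, -0.0, 0.001]
ft_force: [-0.1, 0.3, -0.3]
grip_width: 0.0609
grip_force: 0.0
```

```bash
python3 - <<'E'
from m import *
o=get_obs();print(o["position"],o["tool_rot"],o["ft_force"])
a=camera("top")["pixels"];b=camera("side")["pixels"]
cv2.imwrite("pics/p2.png",np.hstack([cv2.resize(a[150:300,270:450],None,fx=2.2,fy=2.2),cv2.resize(b[120:270,270:450],None,fx=2.2,fy=2.2)]))
E
```

```text
[ 0.52717036 -0.10719137  0.25380242] [-1.86734085e-03  9.99998078e-01 -2.14081761e-04  5.58656575e-04] [-0.14592856  0.26601072 -0.34229438]
```

View pics/p2.png

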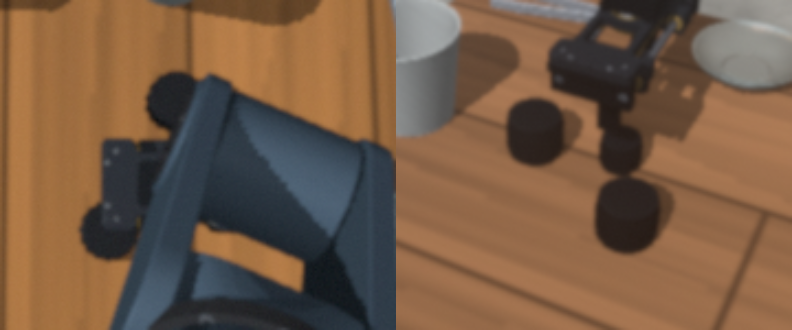

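The fingers straddle the small cap at crop (620,150), clear of both larger caps. I'll descend and grip.

Call:
move_arm([
  [[0,0,0.6,0,0,0],[0,0,1.2,0,0,0],[0,0,1.6,0,0,0],[0,0,1.6,0,0,0],[0,0,1.6,0,0,0]],
])

```text
time: 3.38
position: [0.5273, -0.1082, 0.1895]
tool_rot: [-0.001, 1.0, -0.0, 0.001]
ft_force: [-0.5, 1.0, 0.6]
grip_width: 0.0608
grip_force: 0.0
```

Call:
move_arm([
  [[0,0,0,0,0,0],[0,0,0,0,0,0],[0,0,0,0,0,0],[0,0,0,0,0,0],[0,0,0,0,0,0],[0,0,0,0,0,0]],
], claw=1, squeeze=50)

```text
time: 4.12
position: [0.527, -0.1081, 0.1891]
tool_rot: [-0.001, 1.0, -0.0, 0.0]
ft_force: [-0.1, 0.4, 5.8]
grip_width: 0.0414
grip_force: 50.0
```

Opening is 41.4 mm, which matches the 42 mm cap. I'll lift and carry it over the stud.

Call:
move_arm([
  [[0,0,-1.2,0,0,0],[0,0,-2.75,0,0,0],[0.3,2.0,-2.75,0,0,0],[0.5,3.4,-2.75,0,0,0],[0.7,4.8,-2.75,0,0,0],[0.9,6.2,-2.75,0,0,0],[1.1,7.5,-2.75,0,0,0],[1.3,8.7,-2.75,0,0,0],[1.56,9.7,-2.75,0,0,0],[1.56,10.3,-2.75,0,0,0],[1.56,10.5,-2.75,0,0,0],[1.56,10.5,-2.75,0,0,0]],
])

```text
time: 5.62
position: [0.4635, 0.3117, 0.2984]
tool_rot: [-0.001, 1.0, -0.0, -0.0]
ft_force: [-0.4, -0.7, -0.9]
grip_width: 0.0415
grip_force: 50.0
```

Call:
move_arm([
  [[0,0,0,0,0,0],[0,0,0,0,0,0]],
])

```text
time: 5.88
position: [0.4639, 0.3108, 0.2987]
tool_rot: [-0.0, 1.0, -0.0, -0.0]
ft_force: [-0.6, -0.0, 0.8]
grip_width: 0.0414
grip_force: 50.0
```

```bash
python3 - <<'E'
from m import *
o=get_obs();print(o["position"],o["tool_rot"],o["ft_force"],o["q"].round(2))
t=camera("top");s=camera("side")
np.savez("side3.npz",**s);np.savez("top3.npz",**t)
cv2.imwrite("pics/p3.png",np.hstack([cv2.resize(t["pixels"][180:330,80:260],None,fx=2.2,fy=2.2),cv2.resize(s["pixels"][250:400,210:390],None,fx=2.2,fy=2.2)]))
E
```

```text
[0.46386124 0.31081662 0.29871386] [-3.51507107e-04  9.99999904e-01 -1.49730472e-04 -2.12425957e-04] [-0.58090968 -0.02803973  0.81432072] [ 0.39  0.59  1.7  -0.    0.86 -1.18]
```

View pics/p3.png

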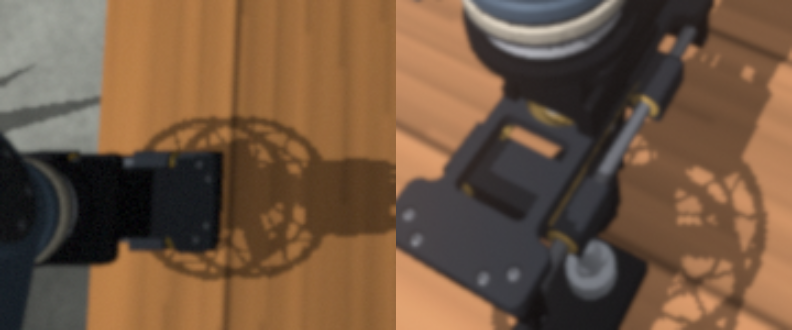

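Call:
move_arm([
  [[-0.03,0.03,0.5,0,0,0],[-0.03,0.03,1.0,0,0,0],[-0.03,0.03,1.2,0,0,0],[-0.03,0.03,1.3,0,0,0],[-0.03,0.03,1.36,0,0,0],[-0.03,0.03,1.42,0,0,0],[-0.03,0.03,1.42,0,0,0]],
])

```text
time: 6.85
position: [0.4649, 0.313, 0.2422]
tool_rot: [-0.001, 1.0, 0.0, 0.0]
ft_force: [0.1, 0.2, -0.2]
grip_width: 0.0413
grip_force: 50.0
```

Call:
move_arm([
  [[0,0,0.05,0,0,0],[0,0,0.1,0,0,0],[0,0,0.15,0,0,0],[0,0,0.2,0,0,0],[0,0,0.2,0,0,0]],
])

```text
time: 7.48
position: [0.4647, 0.313, 0.2337]
tool_rot: [-0.001, 1.0, -0.0, -0.0]
ft_force: [0.3, -0.3, 0.6]
grip_width: 0.0415
grip_force: 50.0
```

The cap is threaded on the stud with no side force. Now I'll press through the balls in small steps.

Call:
move_arm([
  [[0,0,0.04,0,0,0],[0,0,0.08,0,0,0],[0,0,0.12,0,0,0],[0,0,0.12,0,0,0]],
], squeeze=60)

```text
time: 7.98
position: [0.465, 0.3129, 0.23]
tool_rot: [-0.001, 1.0, -0.0, 0.0]
ft_force: [-1.0, -1.1, 5.2]
grip_width: 0.0413
grip_force: 60.0
```

Call:
move_arm([
  [[0,0,0.03,0,0,0],[0,0,0.06,0,0,0],[0,0,0.06,0,0,0]],
])

```text
time: 8.35
position: [0.4652, 0.313, 0.2278]
tool_rot: [-0.001, 1.0, 0.0, 0.001]
ft_force: [0.2, -1.0, 6.1]
grip_width: 0.0414
grip_force: 60.0
```

Call:
move_arm([
  [[0,0,0.03,0,0,0],[0,0,0.06,0,0,0],[0,0,0.06,0,0,0]],
])

```text
time: 8.72
position: [0.465, 0.3129, 0.2244]
tool_rot: [-0.001, 1.0, -0.0, 0.0]
ft_force: [0.7, -2.0, 3.4]
grip_width: 0.0413
grip_force: 60.0
```

Call:
move_arm([
  [[0,0,0.03,0,0,0],[0,0,0.06,0,0,0],[0,0,0.06,0,0,0]],
])

```text
time: 9.1
position: [0.4648, 0.3129, 0.2212]
tool_rot: [-0.001, 1.0, -0.0, -0.0]
ft_force: [1.6, -0.6, -3.0]
grip_width: 0.041
grip_force: 60.0
```

The force has dropped at about 2 mm above home, which is the click. I'll go on to the hard stop.

Call:
move_arm([
  [[0,0,0.03,0,0,0],[0,0,0.06,0,0,0],[0,0,0.06,0,0,0]],
])

```text
time: 9.48
position: [0.4645, 0.3131, 0.2194]
tool_rot: [-0.001, 1.0, 0.0, -0.0]
ft_force: [-0.2, -0.3, -0.9]
grip_width: 0.0413
grip_force: 60.0
```

Call:
move_arm([
  [[0,0,0.02,0,0,0],[0,0,0.04,0,0,0],[0,0,0.04,0,0,0]],
])

```text
time: 9.85
position: [0.4645, 0.3131, 0.2192]
tool_rot: [-0.001, 1.0, 0.0, -0.0]
ft_force: [-2.0, 0.1, 8.8]
grip_width: 0.0414
grip_force: 60.0
```

Call:
move_arm([
  [[0,0,0.02,0,0,0],[0,0,0.02,0,0,0],[0,0,0.02,0,0,0],[0,0,0.02,0,0,0]],
])

```text
time: 10.35
position: [0.4645, 0.3131, 0.2191]
tool_rot: [-0.001, 1.0, 0.0, 0.0]
ft_force: [-2.7, -1.1, 14.4]
grip_width: 0.0413
grip_force: 60.0
```

```bash
python3 - <<'E'
from m import *
s=camera("side");t=camera("top");o=get_obs();print(o["position"],o["ft_force"],o["grip_width"])
cv2.imwrite("pics/p4.png",np.hstack([cv2.resize(t["pixels"][180:330,80:260],None,fx=2.2,fy=2.2),cv2.resize(s["pixels"][250:400,210:390],None,fx=2.2,fy=2.2)]))
E
```

```text
[0.46442716 0.31309576 0.21911142] [-3.26580581 -0.41029792 13.7069098 ] 0.041212255401441834
```

View pics/p4.png

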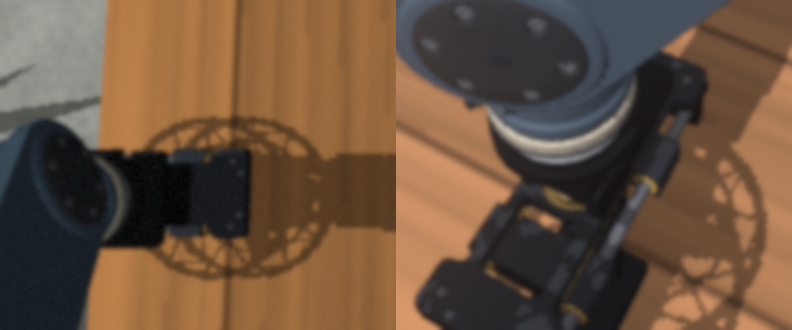

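The view shows the gripper over the stud, with the cap itself hidden by it. The numbers show it home: the TCP is 30.0 mm above its grasp height, exactly the seat height, with a firm 14 N hold and no slip.

```bash
python3 -c "
from rig import *
print(hand_in())"
```

```text
the job is handed in; nothing more can be done
None
```

The small cap is clicked onto the stud and fully home, at exactly the 30 mm seat height; I handed the job in at about 10.5 s with the gripper still holding it down at about 14 N, a little over the 10 N asked.

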